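# Unstack bisque tiles into their kiln setters

### The job

Take the two stacks of bisque tiles apart and load the tiles for the glaze firing: set each of the five tiles flat inside the recess of the kiln setter of its own shape and size, right way up. Do not let any tile tip over on the way.

Things in the scene. Friction and masses are not known exactly. Their poses are not given: they have to be found in the camera images.
- square_tile: Square terracotta bisque tile, 64 x 64 mm, 18 mm thick, flat top and underside; origin at the centre of its underside, z up; loose. x and y square to its sides. 140 g. Lies on the table at the foot of one of the two stacks.
- round_tile: Large round terracotta bisque tile, 68 mm diameter, 18 mm thick, flat top and underside; origin at the centre of its underside, z up; loose. 125 g. Lies on the table at the foot of the other stack.
- hex_tile: Hexagonal off-white bisque tile, 50 mm across the flats, 18 mm thick, flat top and underside; origin at the centre of its underside, z up; loose. Its x axis is square to one pair of flats, the others follow every 60 degrees. 75 g. Lies second in one stack, on the square or on the large round tile.
- oblong_tile: Oblong off-white bisque tile, 54 mm along its x by 34 mm along its y, 18 mm thick, flat top and underside; origin at the centre of its underside, z up; loose. 63 g. Lies second in the other stack.
- small_disc: Small round terracotta bisque disc, 30 mm diameter, 18 mm thick, flat top and underside; origin at the centre of its underside, z up; loose. 25 g. Lies third, on top of the hexagonal or of the oblong tile, so one stack has three pieces and the other two.
- square_setter: Square buff kiln setter (shallow tray), recess 80 x 80 mm, outside 90 x 90 mm, x and y square to its sides. Fixed on the table. Floor 5 mm thick, rim 5 mm wide standing 4 mm above the floor (9 mm above the table). Origin at the centre of its underside (table height), z up.
- round_setter: Large round buff kiln setter, recess 84 mm diameter, outside 94 mm. Fixed on the table. Floor 5 mm thick, rim 5 mm wide standing 4 mm above the floor (9 mm above the table). Origin at the centre of its underside (table height), z up.
- hex_setter: Hexagonal buff kiln setter, recess 66 mm across the flats, outside 76 mm; its x axis is square to one pair of flats. Fixed on the table. Floor 5 mm thick, rim 5 mm wide standing 4 mm above the floor (9 mm above the table). Origin at the centre of its underside (table height), z up.
- oblong_setter: Oblong buff kiln setter, recess 70 mm along its x by 50 mm along its y, outside 80 x 60 mm. Fixed on the table. Floor 5 mm thick, rim 5 mm wide standing 4 mm above the floor (9 mm above the table). Origin at the centre of its underside (table height), z up.
- disc_setter: Small round buff kiln setter, recess 46 mm diameter, outside 56 mm. Fixed on the table. Floor 5 mm thick, rim 5 mm wide standing 4 mm above the floor (9 mm above the table). Origin at the centre of its underside (table height), z up.
Mind the look-alikes: they are no part of the job. What is shaped like the oblong_tile but brown or green is not meant. Leave any blue look-alike of the small_disc alone.

How it is judged:
By the outcome, as a careful person would: the job done as asked, in the order asked, and still so for the second after the job is handed in, with the robot touching nothing.
It also fails if it takes over 136 s, if anything falls off the work surface, if the arm or the gripper's body presses on something with over 40 N, if the wrist force passes 120 N, or if a joint passes its speed limit or range.

### The arm

A 6-joint arm with a two-finger parallel gripper is mounted at the origin on the work surface. World frame = base frame: x ahead of the robot, y to its left, z up, the work surface at z = 0. Lengths are in mm, angles in rad, forces in N, time in s.
With the tool pointing down it reaches from about 350 to 950 mm from the base axis. Payload 17.4 kg.
Tool frame: the origin (TCP) lies midway between the tips of the shut fingers; the grasp point (between the pads) lies 19 mm behind it; z points along the fingers, y is the direction in which the jaws open and shut (so a half turn about z gives the same grasp; the last joint's range is limited). The gripper opens to 93 mm and grips with 3 to 60 N. Pads are 15 mm wide; open, the fingers measure 128 mm over their backs; the gripper's body (75 mm by 188 mm) begins 65 mm behind the grasp point.
Start: joints at [-1.255, 0.116, 1.442, -0, 1.584, -0.038], TCP at [233.855, -633.202, 218.646] pointing down, gripper open.
Joint ranges: [-2.83, 2.83], [-0.83, 2.19], [0.07, 2.5], [-1.14, 4.28], [0.01, 3], [-2.97, 2.97]. Speed limits (rad/s): [1.89, 1.89, 2.22, 3.14, 3.14, 3.14].

### API

Orientations are given as a rotation vector (axis times angle).
In Python, from cell import status, eyes, ticket gives the robot as it stands.
- The arm moves only by the tool move_arm, never from a script. Its argument "rows" is a list of rows, each a list of 7 numbers: the finger opening in m, from 0 to 0.093, then the shift along the tool's x, y, z in m, then the turn, a rotation vector about the tool's x, y, z in rad. A call has 1 to 12 rows; each row shifts and turns the pose as measured when the row begins, along the tool's axes as they then stand; what a row does not reach is not made up. A row lasts 1/8 s, in which the tool goes at most 62.5 mm and 10.7 degrees, less where a joint would pass 70% of its speed; a pose out of reach is approached as far as the arm can. A call with a gripper value outside its range is refused whole. The fingers move at their own pace and stop on an object; "grip_force" is the grip in N (left out, the last holds). Time passes only in rows, so rows that do not move let the fingers close. It gives the time, the measured TCP pose, the force and the opening at its end, in the units of the state.
- status.get_state(): the state, without advancing time (a new reading comes with each control period).
- eyes.camera(name): name is "side" or "top" or "wrist"; returns (picture, depth): 420x560x3 uint8, red, green, blue; 420x560 float32, mm along the optical axis (not along the pixel's ray), 0 where there is no reading.
- eyes.calibration(name): a dict with "vertical_fov" (degrees; the focal length in pixels is half the picture's height over the tangent of half this angle, whatever the lens; pixels are square), "cx", "cy" (the principal point, pixels), "extrinsics" (4x4, takes a point from world to camera coordinates); the wrist camera has in their place "tool_from_camera" (4x4, takes a point from camera to tool coordinates, whose origin is the TCP and whose axes are the flange's). Camera axes: x right, y up, looking along -z (the intrinsics and any distortion apply to the point x, -y, -z); pixel columns grow to the right and rows downward; lengths in mm; the calibration is good to about 2 mm. A picture is of the moment at which its call begins: read the wrist's pose just before it. calibration takes no time and is no camera call.
- ticket.sign_off(): hands the job in, once; it reports no verdict.
Trained networks look in the newest picture that a camera, given by its name, has taken for a name from the list of things; names that differ only in an ending like _2 or _b are one class to them, and where a whole thing is asked for, a point or a joint stands for the part that bears it (a point fixed in the world has none). Each returns a list of dicts, best first, with "score" (0 to 1); they miss things now and then, are a little off and sometimes report something else, mostly with a low value. They report only what shows in the picture. A call takes as long as a camera call. They do not tell look-alikes from the thing itself.
- eyes.recognise(thing, camera): "box" ([left, top, right, bottom] in pixels, round what is visible of it).
The state is a dict: "time": time; "qpos": joint angles; "joint_velocities": joint speeds; "effort": joint torques, N m; "eef_pos": TCP position; "ee_rot": TCP orientation; "force": force on the tool from outside, world axes, zero at the start; "torque": the same for the moment, N m; "finger_gap": finger opening in mm.
Only numpy, scipy, OpenCV 4.12 (cv2) and the standard library are available. Lean on these libraries where they do the work, as an engineer would, in place of code of your own. Each camera call takes 0.05 s, during which the arm holds its last target. There are 200 camera calls.

## Working session

There is one attempt and no reset: what is moved stays moved. The work goes in short steps, Python scripts to look and compute and a tool call to move; the robot and the scene stay as the last step left them, time stands still between calls to the robot, and variables do not carry over. Pictures are saved under pics/ and viewed, about 12 in all and at most 16, crops included, and the job is handed in when it is done.

Besides the shell and the picture viewer there is one more tool, called in YAML: its name, and indented under it one key for each argument. move_arm: Moves the arm, as the interface text tells. Its arguments: {"type":"object","properties":{"rows":{"type":"array"},"grip_force":{"type":"number"}},"required":["rows"]}

```bash
ls; mkdir -p pics
cat > h.py <<'E'
import numpy as np,cv2
from cell import status,eyes,ticket
from scipy.spatial.transform import Rotation as R
def snap(n):
    st=status.get_state(); p,d=eyes.camera(n); return st,p,d
def cloud(n,st,d):
    c=eyes.calibration(n); f=210/np.tan(np.radians(c["vertical_fov"])/2)
    v,u=np.mgrid[:420,:560]
    P=np.stack([(u-c["cx"])*d/f,-(v-c["cy"])*d/f,-d,np.ones_like(d)],-1)
    if n=="wrist":
        T=np.eye(4);T[:3,:3]=R.from_rotvec(st["ee_rot"]).as_matrix();T[:3,3]=st["eef_pos"]
        M=T@np.array(c["tool_from_camera"])
    else: M=np.linalg.inv(np.array(c["extrinsics"]))
    return (P@M.T)[...,:3]
def save(p,f,s=1): cv2.imwrite("pics/"+f,cv2.resize(p[...,::-1],None,fx=s,fy=s))
E
python3 - <<'E'
from h import *
for n in("top","side"):
    st,p,d=snap(n); save(p,n+"0.png",1.4); np.savez(n+"0.npz",p=p,d=d); C=cloud(n,st,d)
    print(n,eyes.calibration(n), (d==0).mean())
    if n=="top":
        for t in "square_tile round_tile hex_tile oblong_tile small_disc square_setter round_setter hex_setter oblong_setter disc_setter".split():
            for r in eyes.recognise(t,n)[:4]:
                b=r["box"]; u,v=int((b[0]+b[2])/2),int((b[1]+b[3])/2)
                print(t,round(r["score"],2),np.round(b),C[v,u].round())
print(status.get_state())
E
```

```text
pics
top {'vertical_fov': 55.751857342956114, 'cx': 284.3262674469147, 'cy': 215.4639948323751, 'extrinsics': array([[-3.01196539e-02, -9.99510628e-01, -8.44458410e-03,
         9.37331462e+00],
       [ 9.94410379e-01, -3.08191635e-02,  1.00986027e-01,
        -5.11812554e+02],
       [-1.01196862e-01, -5.35571790e-03,  9.94852005e-01,
        -8.38819607e+02],
       [ 0.00000000e+00,  0.00000000e+00,  0.00000000e+00,
         1.00000000e+00]])} 0.003996598639455782
square_tile 0.73 [319. 222. 356. 258.] [ 456. -115.   53.]
hex_tile 0.68 [218. 229. 242. 259.] [453. 114.  34.]
oblong_tile 0.7 [374. 218. 401. 250.] [ 465. -229.   19.]
oblong_tile 0.62 [368. 270. 391. 286.] [ 371. -206.   19.]
oblong_tile 0.58 [330. 227. 349. 256.] [ 452. -119.   56.]
small_disc 0.69 [333. 229. 347. 246.] [ 460. -121.   55.]
small_disc 0.43 [195. 140. 238. 183.] [643. 145.   6.]
square_setter 0.92 [387. 156. 436. 207.] [ 583. -292.    6.]
round_setter 0.97 [196. 141. 235. 185.] [638. 147.   7.]
round_setter 0.66 [127. 159. 167. 199.] [609. 302.   4.]
hex_setter 0.74 [130. 161. 165. 196.] [609. 302.   
[... 550 characters left out ...]
.00000000e+00]])} 0.004077380952380952
{'time': 0.6, 'qpos': array([-1.25486571e+00,  1.15976473e-01,  1.44157018e+00,  1.50175647e-05,
        1.58397819e+00, -3.78121296e-02]), 'joint_velocities': array([-0.00045382,  0.00015885,  0.00057113,  0.00022841,  0.00024782,
        0.00034644]), 'effort': array([ 1.38564395e-03, -7.20672870e+01, -6.22547293e+01,  7.79623166e-02,
        1.83957157e-02, -2.79752959e-05]), 'eef_pos': array([ 233.82246784, -633.23065614,  218.68053225]), 'ee_rot': array([3.09251653e+00, 5.52754044e-01, 3.81230423e-05]), 'force': array([-0.32439426, -0.16749586,  0.48914084]), 'torque': array([ 0.01299968, -0.03804541,  0.02473635]), 'finger_gap': 92.97009426320687}
```

View pics/top0.png

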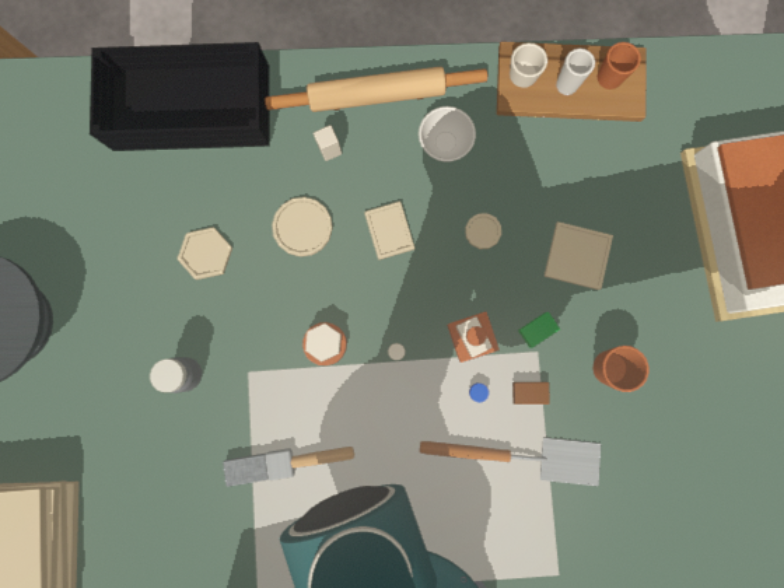

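Run:
```python
from h import *
p=np.load("top0.npz")["p"]; a=cv2.resize(p[205:275,305:410],None,fx=7,fy=7,interpolation=2); b=cv2.resize(p[205:275,200:305],None,fx=7,fy=7,interpolation=2)
save(cv2.resize(np.vstack([a,b]),(600,800))[:, :],"crop0.png",.75)
```

```text
(no output)
```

View pics/crop0.png

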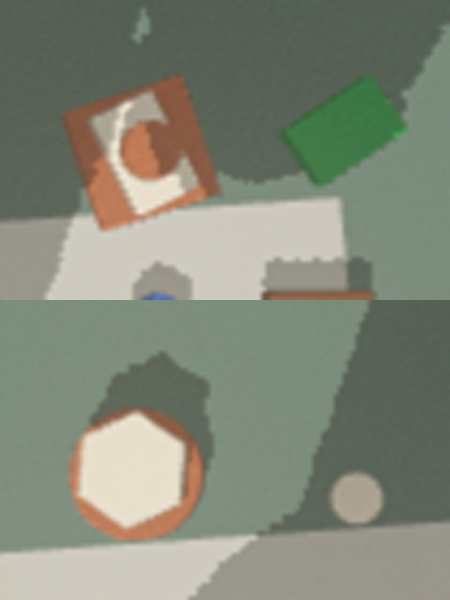

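Top view (native pixels): stack A is square, oblong and disc at (338,238). Stack B is round and hex at (230,244).

Possible mix-ups, all left alone: green oblong (386,235), brown oblong (380,281), blue disc (342,281), and a grey disc (283,251). I choose the terracotta disc at (341,239), lying on the white oblong. The crop confirms it.

```bash
cat >> h.py <<'E'
def rays(n,st,uv,z):
    "world xy of pixels uv on plane z"
    c=eyes.calibration(n); f=210/np.tan(np.radians(c["vertical_fov"])/2)
    uv=np.asarray(uv,float).reshape(-1,2)
    D=np.stack([(uv[:,0]-c["cx"])/f,-(uv[:,1]-c["cy"])/f,-np.ones(len(uv))],-1)
    if n=="wrist":
        T=np.eye(4);T[:3,:3]=R.from_rotvec(st["ee_rot"]).as_matrix();T[:3,3]=st["eef_pos"]
        M=T@np.array(c["tool_from_camera"])
    else: M=np.linalg.inv(np.array(c["extrinsics"]))
    D=D@M[:3,:3].T; o=M[:3,3]
    return (o+D*((z-o[2])/D[:,2])[:,None])[:,:2]
def blob(mask,uv):
    "contour of the mask component at/near pixel uv"
    n,l,s,_=cv2.connectedComponentsWithStats(mask.astype(np.uint8))
    v,u=np.nonzero(l); k=np.argmin((u-uv[0])**2+(v-uv[1])**2)
    c,_=cv2.findContours((l==l[v[k],u[k]]).astype(np.uint8),0,cv2.CHAIN_APPROX_NONE)
    return max(c,key=cv2.contourArea).reshape(-1,2)
def desc(P):
    P=P.astype(np.float32); h=cv2.convexHull(P); m=cv2.moments(h)
    (x,y),(w,hh),a=cv2.minAreaRect(h)
    return "cent %.0f %.0f rect %.0f %.0f  %.0fx%.0f ang %.1f area %.0f"%(m['m10']/m['m00'],m['m01']/m['m00'],x,y,w,hh,a,m['m00'])
E
python3 - <<'E'
from h import *
z=np.load("top0.npz");p,d=z["p"],z["d"]
st=status.get_state()
lab=cv2.cvtColor(cv2.GaussianBlur(p,(3,3),0),cv2.COLOR_RGB2LAB).astype(int)
for n,uv in dict(square=(412,182),round=(216,162),hex=(147,180),oblong=(279,164),disc=(345,165)).items():
    u,v=uv; s=lab[v-32:v+33,u-32:u+33]
    m=np.zeros((420,560),bool)
    m[v-32:v+33,u-32:u+33]=s[...,1]>125
    c=blob(m,uv); print(n,lab[v,u],lab[v-30,u-30],desc(rays("top",st,c,8)))
C=cloud("top",st,d)
for n,(u,v) in dict(whitecup=(320,95),wcup2=(118,268),pot=(444,262),blue=(342,281),green=(386,235),brown=(380,281),grey=(283,251),pots=(440,50),plate=(5,230),box=(520,170),cube=(234,102),rolling=(270,64),black=(130,70)).items():
    a=C[v-22:v+22,max(u-22,0):u+22].reshape(-1,3); print(n,C[v,u].round(),np.nanpercentile(a[:,2],98).round())
for nm,(u,v) in dict(A=(338,238),B=(230,244)).items():
    for zz in(10,28,46):
        m=np.zeros((420,560),bool);Z=C[...,2]; m[v-30:v+30,u-30:u+30]=(Z>zz)[v-30:v+30,u-30:u+30]
        if m.sum()>30: print(nm,zz,desc(rays("top",st,blob(m,(u,v)),zz+8)))
E
```

```text
square [151 129 144] [ 98 120 133] cent 579 -296 rect 579 -296  92x91 ang 73.9 area 8328
round [206 129 146] [144 118 135] cent 641 146 rect 641 146  93x95 ang 89.0 area 6995
hex [205 128 146] [143 118 135] cent 602 303 rect 602 303  77x85 ang 9.7 area 5059
oblong [207 128 145] [145 118 135] cent 631 5 rect 631 5  82x60 ang 14.8 area 4827
disc [152 129 143] [100 120 134] cent 624 -146 rect 624 -146  54x55 ang 87.6 area 2461
whitecup [790. -96.   6.] 42.0
wcup2 [410. 335.  75.] 77.0
pot [ 400. -354.    4.] 66.0
blue [ 367. -126.   18.] 19.0
green [ 463. -227.   18.] 20.0
brown [ 364. -208.   19.] 20.0
grey [435.  -1.  46.] 43.0
pots [ 850. -348.   78.] 87.0
plate [494. 567.  78.] 83.0
box [ 588. -503.   65.] 88.0
cube [760.  95.  55.] 57.0
rolling [848.  15.  45.] 48.0
black [865. 342.   5.] 13.0
A 10 cent 455 -121 rect 454 -121  63x65 ang 16.6 area 4020
A 28 cent 454 -120 rect 454 -121  53x36 ang 24.3 area 1815
A 46 cent 455 -121 rect 455 -121  28x28 ang 42.8 area 635
B 10 cent 451 111 rect 452 111  67x66 ang 43.6 area 3507
B 28 cent 453 111 rect 453 111  49x55 ang 89.2 area 2110
```

move_arm:
  rows:
    - [0.06,0.0384,-0.0404,0,0,0,0]
    - [0.06,0.0384,-0.0404,0,0,0,0]
    - [0.06,0.0384,-0.0404,0,0,0,0]
    - [0.06,0.0384,-0.0404,0,0,0,0]
    - [0.06,0.0384,-0.0404,0,0,0,0]
    - [0.06,0.0384,-0.0404,0,0,0,0]
    - [0.06,0.0384,-0.0404,0,0,0,0]
    - [0.06,0.0384,-0.0404,0,0,0,0]
    - [0.06,0.0384,-0.0404,0,0,0,0]
    - [0.06,0.0384,-0.0404,0,0,0,0]
  grip_force: 12

```text
time: 1.85
eef_pos: [458.5, -108.3, 219.2]
ee_rot: [3.093, 0.543, 0.006]
force: [-0.1, -0.3, -0.2]
finger_gap: 59.9
```

```bash
cat >> h.py <<'E'
def pose():
    s=status.get_state(); M=R.from_rotvec(s["ee_rot"]).as_matrix()
    return s, np.degrees(np.arctan2(M[1,0],M[0,0]))
def go(x,y,phi):
    "tool-frame shift (mm) and z turn (rad) to reach x,y,phi"
    s,ph=pose(); a=np.radians(ph); dx,dy=x-s["eef_pos"][0],y-s["eef_pos"][1]
    print("t %.2f pos %s phi %.1f gap %.1f F %s q6 %.2f"%(s["time"],s["eef_pos"].round(1),ph,s["finger_gap"],s["force"].round(1),s["qpos"][5]),
      "-> shift x %.1f y %.1f turn %.3f"%(dx*np.cos(a)+dy*np.sin(a),dx*np.sin(a)-dy*np.cos(a),-np.radians(phi-ph)))
E
python3 - <<'E'
from h import *
go(455,-121,24)
print(eyes.calibration("wrist"))
st,p,d=snap("wrist"); save(p,"w1.png",1.2); C=cloud("wrist",st,d); Z=C[...,2]
np.savez("w1.npz",p=p,d=d)
s=(Z>46)&(Z<70)&(np.hypot(C[...,0]-455,C[...,1]+121)<60)
print("top z",np.median(Z[s]), s.sum())
for zz in(8,26,44):
    m=(Z>zz)&(Z<70)&(np.hypot(C[...,0]-455,C[...,1]+121)<60)
    if m.sum()>50:
        c=blob(m,np.argwhere(s)[:,::-1].mean(0) if s.sum() else (280,210)); print(zz,desc(rays("wrist",st,c,zz+10)))
E
```

```text
t 1.85 pos [ 458.5 -108.3  219.2] phi 19.9 gap 59.9 F [-0.1 -0.3 -0.2] q6 0.94 -> shift x -7.7 y 10.8 turn -0.071
{'vertical_fov': 67.25092590139899, 'cx': 277.4654943376005, 'cy': 207.91375567395886, 'tool_from_camera': array([[-2.20382206e-04,  9.56130128e-01,  2.92942195e-01,
         8.21846086e+01],
       [ 9.99999913e-01,  3.14409745e-04, -2.73891722e-04,
         2.70600375e-01],
       [-3.53980008e-04,  2.92942109e-01, -9.56130114e-01,
        -1.65432061e+02],
       [ 0.00000000e+00,  0.00000000e+00,  0.00000000e+00,
         1.00000000e+00]])}
top z 53.112297134639846 581
8 cent 456 -120 rect 455 -121  67x64 ang 16.3 area 4158
26 cent 456 -119 rect 456 -119  55x34 ang 24.6 area 1832
44 cent 457 -120 rect 457 -121  30x28 ang 19.9 area 686
```

View pics/w1.png

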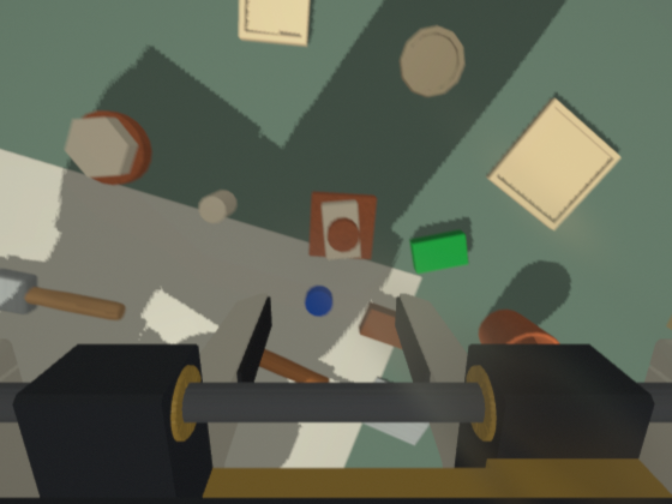

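The wrist view shows the disc on the oblong on the square at (343,235), with the lengths matching the top view. Going down onto the disc.

move_arm:
  rows:
    - [0.06,-0.004,0.005,0.04,0,0,-0.07]
    - [0.06,-0.004,0.005,0.04,0,0,0]
    - [0.06,0,0,0.03,0,0,0]
    - [0.06,0,0,0.01,0,0,0]
    - [0.06,0,0,0,0,0,0]

```text
time: 2.52
eef_pos: [458.5, -113.3, 97.8]
ee_rot: [3.068, 0.668, 0.012]
force: [0.3, -1.0, -0.4]
finger_gap: 59.9
```

```bash
python3 -c "
from h import *
go(456,-120.5,24.5)"
```

```text
t 2.52 pos [ 458.5 -113.3   97.8] phi 24.6 gap 59.9 F [ 0.3 -1.  -0.4] q6 0.84 -> shift x -5.3 y 5.5 turn 0.001
```

move_arm:
  rows:
    - [0.06,-0.0053,0.0055,0.02,0,0,0]
    - [0.06,0,0,0.02,0,0,0]
    - [0.06,0,0,0.01,0,0,0]
    - [0.06,0,0,0.004,0,0,0]
    - [0.06,0,0,0,0,0,0]

```text
time: 3.15
eef_pos: [457.5, -122.4, 43.6]
ee_rot: [3.066, 0.667, 0.018]
force: [-0.7, -0.6, 0.1]
finger_gap: 59.9
```

```bash
python3 -c "
from h import *
go(456,-120.5,24.5)"
```

```text
t 3.15 pos [ 457.5 -122.4   43.6] phi 24.5 gap 59.9 F [-0.7 -0.6  0.1] q6 0.82 -> shift x -0.6 y -2.4 turn 0.001
```

move_arm:
  rows:
    - [0.04,0,-0.0024,0,0,0,0]
    - [0.02,0,0,0,0,0,0]
    - [0.02,0,0,0,0,0,0]
    - [0.02,0,0,0,0,0,0]
    - [0.02,0,0,0,0,0,0]
  grip_force: 12

```text
time: 3.78
eef_pos: [457.1, -120.3, 45.1]
ee_rot: [3.065, 0.667, 0.021]
force: [-0.1, 0.6, -0.7]
finger_gap: 29.4
```

```bash
cat >> h.py <<'E'
def tilt():
    M=R.from_rotvec(status.get_state()["ee_rot"]).as_matrix()
    d=M.T@np.array([0,0,-1.]); w=np.cross([0,0,1],d); print("level by turn x %.3f y %.3f"%(w[0],w[1]))
E
python3 -c "
from h import *
tilt();go(624,-146,24.5)"
```

```text
level by turn x 0.008 y -0.012
t 3.77 pos [ 457.1 -120.3   45.1] phi 24.6 gap 29.4 F [-0.1  0.6 -0.7] q6 0.83 -> shift x 141.1 y 92.8 turn 0.001
```

move_arm:
  rows:
    - [0.02,0,0,-0.02,0,0,0]
    - [0.02,0,0,-0.02,0.008,-0.012,0]
    - [0.02,0.03,0.019,0,0,0,0]
    - [0.02,0.037,0.025,0,0,0,0]
    - [0.02,0.037,0.025,0,0,0,0]
    - [0.02,0.025,0.016,0,0,0,0]
    - [0.02,0.012,0.008,0,0,0,0]
    - [0.02,0,0,0,0,0,0]
    - [0.02,0,0,0,0,0,0]

```text
time: 4.9
eef_pos: [627.3, -146.8, 85.7]
ee_rot: [-3.069, -0.668, 0.002]
force: [-0.1, 0.0, -0.4]
finger_gap: 29.6
```

Run:
```python
from h import *
tilt();go(624,-146,24.5)
st,p,d=snap("wrist"); save(p,"w2.png",1)
```

```text
level by turn x -0.001 y 0.001
t 4.90 pos [ 627.3 -146.8   85.7] phi 24.5 gap 29.6 F [-0.1  0.  -0.4] q6 0.87 -> shift x -2.6 y -2.1 turn 0.001
```

View pics/w2.png

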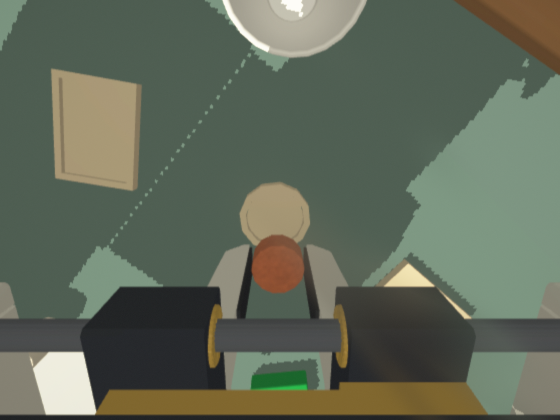

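The disc is held level at (278,264) and the disc setter is visible at about (275,217). I'll check its centre along the ray.

Run:
```python
from h import *
st=status.get_state(); print(rays("wrist",st,[(275,218),(240,216),(310,216),(275,183)],9))
```

```text
[[ 625.94851378 -145.57602651]
 [ 615.74823973 -119.12163322]
 [ 639.25999915 -170.61592624]
 [ 652.32774167 -133.60915838]]
```

move_arm:
  rows:
    - [0.02,-0.0026,-0.0021,0.025,0,0,0]
    - [0.02,0,0,0.025,0,0,0]
    - [0.02,0,0,0.01,0,0,0]
    - [0.02,0,0,0.003,0,0,0]
    - [0.02,0,0,0,0,0,0]

```text
time: 5.58
eef_pos: [622.5, -146.0, 24.6]
ee_rot: [3.069, 0.667, 0.004]
force: [0.6, 0.0, -0.7]
finger_gap: 29.3
```

```bash
python3 -c "
from h import *
tilt();go(624,-146,24.5)"
```

```text
level by turn x 0.002 y -0.002
t 5.58 pos [ 622.5 -146.    24.6] phi 24.5 gap 29.3 F [ 0.6  0.  -0.7] q6 0.87 -> shift x 1.4 y 0.6 turn 0.000
```

move_arm:
  rows:
    - [0.02,0.002,0.0006,0.004,0,0,0]
    - [0.02,0,0,0.003,0,0,0]
    - [0.02,0,0,0.002,0,0,0]
    - [0.02,0,0,0.001,0,0,0]
    - [0.02,0,0,0,0,0,0]

```text
time: 6.2
eef_pos: [625.5, -145.9, 15.5]
ee_rot: [3.068, 0.667, 0.007]
force: [0.5, -0.1, -0.9]
finger_gap: 29.6
```

move_arm:
  rows:
    - [0.02,0,0,0.0015,0,0,0]
    - [0.02,0,0,0,0,0,0]
    - [0.05,0,0,0,0,0,0]
    - [0.05,0,0,0,0,0,0]
    - [0.05,0,0,-0.02,0,0,0]
    - [0.06,0,0,-0.04,0,0,0]
    - [0.06,0,0,-0.04,0,0,0]

```text
time: 7.08
eef_pos: [623.9, -145.4, 116.6]
ee_rot: [3.069, 0.667, 0.001]
force: [0.2, -0.6, 0.2]
finger_gap: 59.5
```

Run:
```python
from h import *
tilt();go(456,-119.5,24.5)
st,p,d=snap("wrist"); save(p[100:],"w3.png",1)
```

```text
level by turn x 0.001 y -0.001
t 7.08 pos [ 623.9 -145.4  116.6] phi 24.5 gap 59.5 F [ 0.2 -0.6  0.2] q6 0.87 -> shift x -142.0 y -93.3 turn 0.000
```

View pics/w3.png

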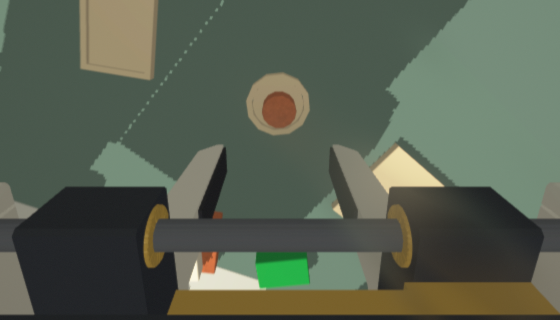

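The disc lies in its setter at (279,208 native). The oblong is next.

move_arm:
  rows:
    - [0.06,-0.03,-0.02,0,0,0,0]
    - [0.06,-0.04,-0.026,0,0,0,0]
    - [0.06,-0.036,-0.024,0,0,0,0]
    - [0.06,-0.024,-0.016,0.01,0,0,0]
    - [0.06,-0.012,-0.007,0.02,0,0,0]
    - [0.06,0,0,0.02,0,0,0]
    - [0.06,0,0,0,0,0,0]
    - [0.06,0,0,0,0,0,0]

```text
time: 8.12
eef_pos: [457.6, -120.6, 81.0]
ee_rot: [3.059, 0.665, 0.031]
force: [-0.5, -0.3, -0.5]
finger_gap: 60.0
```

```bash
python3 -c "
from h import *
tilt();go(456,-119.5,24.5)"
```

```text
level by turn x 0.015 y -0.017
t 8.12 pos [ 457.6 -120.6   81. ] phi 24.5 gap 60.0 F [-0.5 -0.3 -0.5] q6 0.83 -> shift x -1.0 y -1.7 turn 0.001
```

Down to about z = 26 and grip.

move_arm:
  rows:
    - [0.06,-0.001,-0.0017,0.02,0.015,-0.017,0]
    - [0.06,0,0,0.02,0,0,0]
    - [0.06,0,0,0.008,0,0,0]
    - [0.06,0,0,0.004,0,0,0]
    - [0.06,0,0,0,0,0,0]

```text
time: 8.75
eef_pos: [457.3, -119.5, 25.8]
ee_rot: [-3.067, -0.668, 0.006]
force: [-0.1, -0.7, 0.4]
finger_gap: 59.8
```

```bash
python3 -c "
from h import *
tilt();go(456,-119.5,24.5)"
```

```text
level by turn x -0.003 y 0.003
t 8.75 pos [ 457.3 -119.5   25.8] phi 24.6 gap 59.8 F [-0.1 -0.7  0.4] q6 0.83 -> shift x -1.2 y -0.6 turn 0.001
```

move_arm:
  rows:
    - [0.045,-0.001,-0.0006,0,0,0,0]
    - [0.025,0,0,0,0,0,0]
    - [0.025,0,0,0,0,0,0]
    - [0.025,0,0,0,0,0,0]
    - [0.025,0,0,-0.02,0,0,0]
    - [0.025,0,0,-0.03,0,0,0]
    - [0.025,0,0,0,0,0,0]
  grip_force: 15

```text
time: 9.62
eef_pos: [456.5, -119.6, 78.2]
ee_rot: [-3.068, -0.668, 0.004]
force: [-0.0, -0.1, 0.0]
finger_gap: 33.8
```

```bash
python3 -c "
from h import *
tilt();go(631,4.5,14.8)"
```

```text
level by turn x -0.002 y 0.002
t 9.62 pos [ 456.5 -119.6   78.2] phi 24.5 gap 33.8 F [-0.  -0.1  0. ] q6 0.83 -> shift x 210.2 y -40.4 turn 0.170
```

move_arm:
  rows:
    - [0.025,0.025,-0.005,0,0,0,0]
    - [0.025,0.04,-0.008,0,0,0,0]
    - [0.025,0.045,-0.008,0,0,0,0]
    - [0.025,0.04,-0.008,0,0,0,0]
    - [0.025,0.03,-0.006,0,0,0,0]
    - [0.025,0.015,-0.003,0,0,0,0]
    - [0.025,0.01,-0.002,0,0,0,0.085]
    - [0.025,0,0,0,0,0,0.085]
    - [0.025,0,0,0,0,0,0]

```text
time: 10.75
eef_pos: [628.0, 5.2, 67.9]
ee_rot: [-3.114, -0.396, 0.017]
force: [0.2, -0.5, -1.0]
finger_gap: 34.1
```

Run:
```python
from h import *
tilt();go(631,4.5,14.8)
st,p,d=snap("wrist"); save(p[100:],"w4.png",1)
```

```text
level by turn x -0.004 y 0.011
t 10.75 pos [628.    5.2  67.9] phi 14.5 gap 34.1 F [ 0.2 -0.5 -1. ] q6 1.29 -> shift x 2.7 y 1.4 turn -0.005
```

View pics/w4.png

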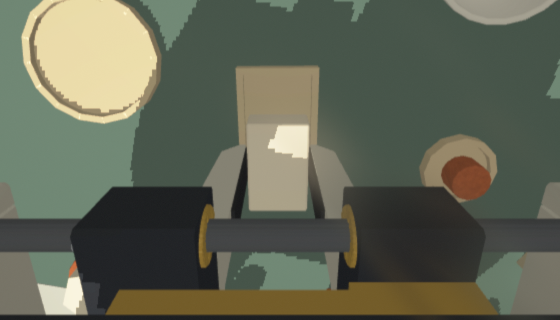

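The oblong is held in line with its setter, which spans u 237–319. Lowering.

move_arm:
  rows:
    - [0.025,0.0027,0.0014,0.02,-0.004,0.011,-0.005]
    - [0.025,0,0,0.018,0,0,0]
    - [0.025,0,0,0.006,0,0,0]
    - [0.025,0,0,0.003,0,0,0]
    - [0.025,0,0,0,0,0,0]

```text
time: 11.42
eef_pos: [630.3, 3.7, 19.6]
ee_rot: [3.114, 0.413, 0.001]
force: [-0.2, -0.2, -0.4]
finger_gap: 33.4
```

```bash
python3 -c "
from h import *
tilt();go(631,4.5,14.8)"
```

```text
level by turn x 0.000 y -0.001
t 11.43 pos [630.3   3.7  19.6] phi 15.1 gap 33.4 F [-0.2 -0.2 -0.4] q6 1.27 -> shift x 0.9 y -0.6 turn 0.005
```

move_arm:
  rows:
    - [0.025,0.001,0,0.003,0,0,0]
    - [0.025,0,0,0.002,0,0,0]
    - [0.025,0,0,0.001,0,0,0]
    - [0.025,0,0,0.0005,0,0,0]
    - [0.025,0,0,0,0,0,0]

```text
time: 12.05
eef_pos: [632.0, 4.0, 14.2]
ee_rot: [3.114, 0.413, 0.004]
force: [0.7, -1.2, 0.3]
finger_gap: 33.7
```

move_arm:
  rows:
    - [0.025,0,0,0.0012,0,0,0]
    - [0.025,0,0,0,0,0,0]
    - [0.05,0,0,0,0,0,0]
    - [0.05,0,0,0,0,0,0]
    - [0.05,0,0,-0.02,0,0,0]
    - [0.085,0,0,-0.04,0,0,0]
    - [0.085,0,0,-0.04,0,0,0]
    - [0.085,0,0,0,0,0,0]

```text
time: 13.05
eef_pos: [632.2, 4.0, 121.3]
ee_rot: [3.113, 0.413, 0.008]
force: [-0.1, 0.4, -0.2]
finger_gap: 75.5
```

Run:
```python
from h import *
tilt();go(455.5,-120.5,16.5)
st,p,d=snap("wrist"); save(p[80:],"w5.png",.8)
```

```text
level by turn x 0.002 y -0.005
t 13.05 pos [632.2   4.  121.3] phi 15.1 gap 75.5 F [-0.1  0.4 -0.2] q6 1.27 -> shift x -203.0 y 74.1 turn -0.024
```

View pics/w5.png

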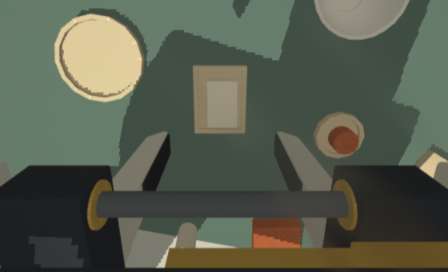

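The oblong is inside its setter. The square is next.

move_arm:
  rows:
    - [0.088,-0.025,0.009,0,0,0,0]
    - [0.088,-0.04,0.015,0,0,0,0]
    - [0.088,-0.045,0.016,0,0,0,0]
    - [0.088,-0.04,0.015,0,0,0,0]
    - [0.088,-0.028,0.01,0,0,0,0]
    - [0.088,-0.015,0.006,0.01,0,0,-0.024]
    - [0.088,-0.006,0.002,0.02,0,0,0]
    - [0.088,0,0,0.02,0,0,0]
    - [0.088,0,0,0,0,0,0]

```text
time: 14.22
eef_pos: [450.1, -120.7, 61.4]
ee_rot: [-3.107, -0.45, 0.008]
force: [-0.3, -0.4, 0.3]
finger_gap: 87.8
```

Run:
```python
from h import *
tilt();go(455.5,-120.5,16.5)
st,p,d=snap("top"); C=cloud("top",st,d);Z=C[...,2]
st,p,d=snap("wrist"); C=cloud("wrist",st,d);Z=C[...,2]
m=(Z>9)&(Z<30)&(abs(C[...,0]-455)<48)&(abs(C[...,1]+120)<48)
q=C[m]; print(m.sum(),q.min(0).round(),q.max(0).round())
```

```text
level by turn x -0.003 y 0.005
t 14.22 pos [ 450.1 -120.7   61.4] phi 16.5 gap 87.8 F [-0.3 -0.4  0.3] q6 0.97 -> shift x 5.3 y 1.4 turn -0.000
7743 [ 417. -159.    9.] [495. -81.  20.]
```

move_arm:
  rows:
    - [0.088,0.0056,0.001,0.018,-0.003,0.005,0]
    - [0.088,0,0,0.018,0,0,0]
    - [0.088,0,0,0.008,0,0,0]
    - [0.088,0,0,0.003,0,0,0]
    - [0.088,0,0,0,0,0,0]

```text
time: 14.95
eef_pos: [458.3, -120.2, 16.7]
ee_rot: [3.107, 0.451, 0.007]
force: [-0.4, 0.5, 0.2]
finger_gap: 88.1
```

```bash
python3 -c "
from h import *
tilt();go(456,-120,16.5)"
```

```text
level by turn x 0.003 y -0.004
t 14.95 pos [ 458.3 -120.2   16.7] phi 16.5 gap 88.1 F [-0.4  0.5  0.2] q6 0.97 -> shift x -2.2 y -0.8 turn 0.001
```

move_arm:
  rows:
    - [0.088,-0.002,-0.0008,0.005,0.003,-0.004,0]
    - [0.088,0,0,0.003,0,0,0]
    - [0.075,0,0,0,0,0,0]
    - [0.055,0,0,0,0,0,0]
    - [0.055,0,0,0,0,0,0]
    - [0.055,0,0,0,0,0,0]
    - [0.055,0,0,0,0,0,0]
  grip_force: 22

```text
time: 15.82
eef_pos: [456.5, -120.2, 9.1]
ee_rot: [3.109, 0.452, 0.002]
force: [0.5, -0.6, -1.1]
finger_gap: 63.1
```

```bash
python3 -c "
from h import *
tilt();go(579,-296,-16.1)"
```

```text
level by turn x 0.001 y -0.001
t 15.82 pos [ 456.5 -120.2    9.1] phi 16.5 gap 63.1 F [ 0.5 -0.6 -1.1] q6 0.97 -> shift x 67.4 y 203.4 turn 0.569
```

move_arm:
  rows:
    - [0.055,0,0,-0.02,0,0,0]
    - [0.055,0,0,-0.03,0,0,0]
    - [0.055,0.008,0.023,-0.01,0,0,0]
    - [0.055,0.014,0.042,0,0,0,0]
    - [0.055,0.015,0.046,0,0,0,0]
    - [0.055,0.014,0.042,0,0,0,0]
    - [0.055,0.009,0.028,0,0,0,0]
    - [0.055,0.004,0.013,0,0,0,0]
    - [0.055,0,0,0,0,0,0.14]
    - [0.055,0,0,0,0,0,0.15]
    - [0.055,0,0,0,0,0,0.14]
    - [0.055,0,0,0,0,0,0.13]

```text
time: 17.32
eef_pos: [574.9, -291.0, 69.2]
ee_rot: [-3.108, 0.448, 0.003]
force: [-0.3, -0.6, -1.0]
finger_gap: 63.6
```

Run:
```python
from h import *
tilt();go(579,-296,-16.1)
st,p,d=snap("wrist"); save(p,"w6.png",.8)
```

```text
level by turn x -0.001 y 0.002
t 17.32 pos [ 574.9 -291.    69.2] phi -16.4 gap 63.6 F [-0.3 -0.6 -1. ] q6 1.35 -> shift x 5.3 y 3.7 turn -0.005
```

View pics/w6.png

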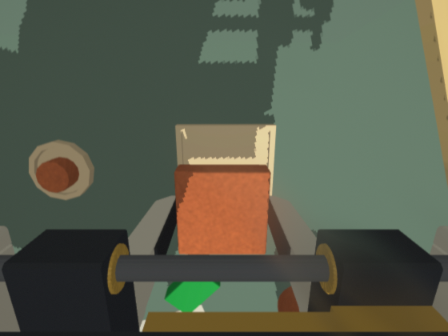

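The square is held in line with its setter (far edge at row 125 of the 0.8× view). Lowering.

move_arm:
  rows:
    - [0.055,0.0053,0.0037,0.018,0,0,0]
    - [0.055,0,0,0.018,0,0,0]
    - [0.055,0,0,0.008,0,0,0]
    - [0.055,0,0,0.003,0,0,0]
    - [0.055,0,0,0,0,0,0]

```text
time: 18.0
eef_pos: [578.2, -295.1, 17.3]
ee_rot: [-3.107, 0.446, 0.006]
force: [0.2, -0.8, -1.9]
finger_gap: 63.6
```

```bash
python3 -c "
from h import *
tilt();go(579,-296,-16.1)"
```

```text
level by turn x -0.002 y 0.004
t 18.00 pos [ 578.2 -295.1   17.3] phi -16.3 gap 63.6 F [ 0.2 -0.8 -1.9] q6 1.34 -> shift x 1.1 y 0.6 turn -0.004
```

move_arm:
  rows:
    - [0.055,0.001,0.0006,0.002,-0.002,0.004,0]
    - [0.055,0,0,0.001,0,0,0]
    - [0.055,0,0,0.0005,0,0,0]
    - [0.055,0,0,0,0,0,0]

```text
time: 18.5
eef_pos: [579.6, -296.4, 14.9]
ee_rot: [3.109, -0.446, 0.003]
force: [0.2, -0.6, -1.1]
finger_gap: 63.9
```

move_arm:
  rows:
    - [0.055,0,0,0.0012,0,0,0]
    - [0.055,0,0,0,0,0,0]
    - [0.08,0,0,0,0,0,0]
    - [0.08,0,0,0,0,0,0]
    - [0.08,0,0,-0.02,0,0,0]
    - [0.08,0,0,-0.04,0,0,0]
    - [0.08,0,0,-0.04,0,0,0]
    - [0.08,0,0,0,0,0,0]

```text
time: 19.5
eef_pos: [579.9, -296.6, 122.0]
ee_rot: [3.108, -0.445, 0.007]
force: [0.5, 0.1, -0.8]
finger_gap: 80.1
```

Run:
```python
from h import *
tilt();go(453,111,-1)
st,p,d=snap("top"); C=cloud("top",st,d);Z=C[...,2]
for zz in(10,28):
    m=(Z>zz)&(Z<60)&(np.hypot(C[...,0]-452,C[...,1]-111)<60)
    if m.sum()>50: print(desc(rays("top",st,blob(m,(230,244)),zz+8)))
for n,x,y in(("sq",579,-296),("obl",631,4.5),("disc",625,-146)):
    m=(Z>14)&(Z<35)&(np.hypot(C[...,0]-x,C[...,1]-y)<60)
    if m.sum()>50: print(n,np.percentile(Z[m],[5,50,95]).round(),desc(rays("top",st,blob(m,np.argwhere(m)[:,::-1].mean(0)),23)))
save(cv2.resize(p[120:290,110:450],None,fx=2.2,fy=2.2),"t2.png")
```

```text
level by turn x 0.001 y -0.005
t 19.50 pos [ 579.9 -296.6  122. ] phi -16.3 gap 80.1 F [ 0.5  0.1 -0.8] q6 1.34 -> shift x -236.3 y -355.5 turn -0.267
cent 451 111 rect 451 111  67x66 ang 62.0 area 3480
cent 453 111 rect 453 111  49x55 ang 89.2 area 2115
sq [20. 23. 26.] cent 578 -285 rect 576 -284  48x59 ang 67.4 area 2519
obl [20. 23. 26.] cent 629 2 rect 629 2  55x34 ang 14.9 area 1833
disc [20. 23. 25.] cent 622 -147 rect 622 -147  29x27 ang 88.2 area 652
```

View pics/t2.png

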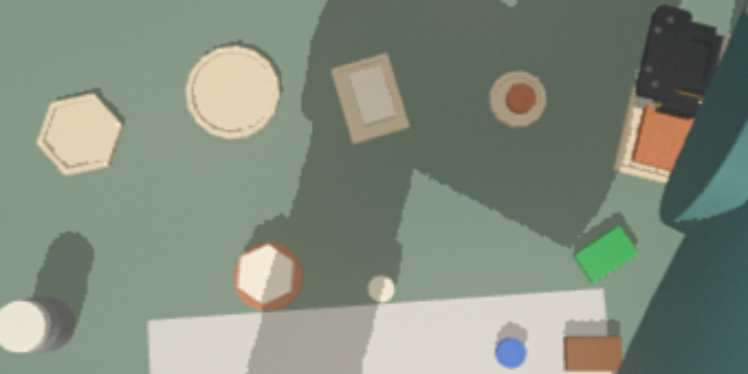

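Three tiles sit in their setters, with the measured tops at 23 mm. The hex at stack B is next.

move_arm:
  rows:
    - [0.075,-0.015,-0.022,0,0,0,0]
    - [0.075,-0.025,-0.037,0,0,0,0]
    - [0.075,-0.03,-0.046,0,0,0,0]
    - [0.075,-0.03,-0.046,0,0,0,0]
    - [0.075,-0.03,-0.046,0,0,0,0]
    - [0.075,-0.03,-0.046,0,0,0,0]
    - [0.075,-0.03,-0.046,0,0,0,0]
    - [0.075,-0.025,-0.037,0,0,0,0]
    - [0.075,-0.014,-0.02,0,0,0,0]
    - [0.075,-0.007,-0.01,0,0,0,-0.13]
    - [0.075,0,0,0.01,0,0,-0.13]
    - [0.075,0,0,0,0,0,0]

```text
time: 21.05
eef_pos: [443.5, 124.4, 103.5]
ee_rot: [3.141, -0.03, -0.012]
force: [0.2, -0.7, 0.8]
finger_gap: 75.2
```

Run:
```python
from h import *
tilt();go(453,111,-1)
st,p,d=snap("wrist"); C=cloud("wrist",st,d);Z=C[...,2]
for zz in(10,28):
    m=(Z>zz)&(Z<50)&(np.hypot(C[...,0]-452,C[...,1]-111)<55)
    if m.sum()>50: print(desc(rays("wrist",st,blob(m,np.argwhere(m)[:,::-1].mean(0)),zz+8)))
save(p,"w7.png",.8)
```

```text
level by turn x 0.000 y 0.007
t 21.05 pos [443.5 124.4 103.5] phi -1.1 gap 75.2 F [ 0.2 -0.7  0.8] q6 1.81 -> shift x 9.7 y 13.3 turn -0.001
cent 453 112 rect 453 113  67x67 ang 64.1 area 3544
cent 454 112 rect 454 112  50x58 ang 84.2 area 2206
```

View pics/w7.png

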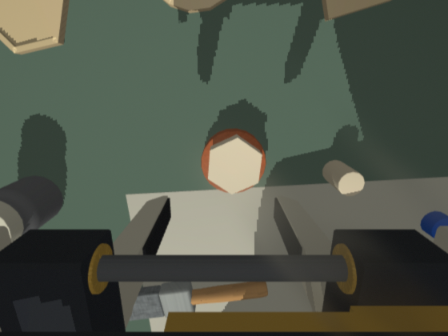

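The hex sits on the round tile at (235,165) in the 0.8× view, and nothing stands in the fingers' way.

move_arm:
  rows:
    - [0.075,0.005,0.0065,0.02,0,0.005,0.02]
    - [0.075,0.005,0.0065,0.025,0,0,0]
    - [0.075,0,0,0.015,0,0,0]
    - [0.075,0,0,0.004,0,0,0]
    - [0.075,0,0,0,0,0,0]

```text
time: 21.72
eef_pos: [454.3, 110.5, 40.3]
ee_rot: [-3.14, 0.085, -0.0]
force: [0.2, -1.4, -0.1]
finger_gap: 75.4
```

```bash
python3 -c "
from h import *
tilt();go(453.5,111.5,-2)"
```

```text
level by turn x -0.001 y -0.000
t 21.73 pos [454.3 110.5  40.3] phi -3.1 gap 75.4 F [ 0.2 -1.4 -0.1] q6 1.81 -> shift x -0.8 y -1.0 turn -0.020
```

move_arm:
  rows:
    - [0.075,-0.001,-0.001,0.007,0,0,-0.01]
    - [0.075,0,0,0.005,0,0,0]
    - [0.075,0,0,0.001,0,0,0]
    - [0.055,0,0,0,0,0,0]
    - [0.04,0,0,0,0,0,0]
    - [0.04,0,0,0,0,0,0]
    - [0.04,0,0,0,0,0,0]
  grip_force: 15

```text
time: 22.6
eef_pos: [453.9, 112.1, 28.2]
ee_rot: [-3.14, 0.069, -0.004]
force: [-0.8, -1.6, -0.9]
finger_gap: 50.3
```

```bash
python3 -c "
from h import *
tilt();go(602,303,-20.3)"
```

```text
level by turn x -0.001 y -0.002
t 22.60 pos [453.9 112.1  28.2] phi -2.5 gap 50.3 F [-0.8 -1.6 -0.9] q6 1.80 -> shift x 139.6 y -197.2 turn 0.310
```

move_arm:
  rows:
    - [0.04,0,0,-0.02,0,0,0]
    - [0.04,0,0,-0.025,0,0,0]
    - [0.04,0.018,-0.025,0,0,0,0]
    - [0.04,0.028,-0.04,0,0,0,0]
    - [0.04,0.03,-0.043,0,0,0,0]
    - [0.04,0.028,-0.04,0,0,0,0]
    - [0.04,0.02,-0.028,0,0,0,0]
    - [0.04,0.01,-0.014,0,0,0,0]
    - [0.04,0.005,-0.006,0,0,0,0.15]
    - [0.04,0,0,0,0,0,0.15]
    - [0.04,0,0,0,0,0,0]

```text
time: 23.98
eef_pos: [606.1, 308.3, 73.5]
ee_rot: [-3.093, 0.549, -0.003]
force: [0.1, -0.5, -0.2]
finger_gap: 50.1
```

Run:
```python
from h import *
tilt();go(602,303,-20.3)
st,p,d=snap("wrist"); save(p,"w8.png",.8)
```

```text
level by turn x -0.001 y -0.001
t 23.98 pos [606.1 308.3  73.5] phi -20.1 gap 50.1 F [ 0.1 -0.5 -0.2] q6 2.36 -> shift x -2.0 y 6.4 turn 0.003
```

View pics/w8.png

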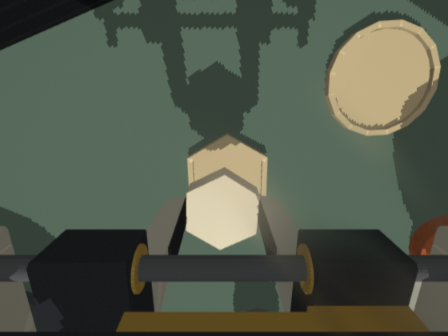

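The hex is aligned with its setter, about 6 mm to its left, which agrees with the computed shift. Lowering.

move_arm:
  rows:
    - [0.04,-0.002,0.0055,0.02,0,0,0]
    - [0.04,0,0,0.02,0,0,0]
    - [0.04,0,0,0.008,0,0,0]
    - [0.04,0,0,0.003,0,0,0]
    - [0.04,0,0,0,0,0,0]

```text
time: 24.65
eef_pos: [601.3, 302.8, 17.6]
ee_rot: [3.095, -0.537, 0.0]
force: [0.0, -0.3, -1.7]
finger_gap: 50.1
```

```bash
python3 -c "
from h import *
tilt();go(602,303,-20.3)"
```

```text
level by turn x 0.001 y -0.000
t 24.65 pos [601.3 302.8  17.6] phi -19.7 gap 50.1 F [ 0.  -0.3 -1.7] q6 2.34 -> shift x 0.6 y -0.4 turn 0.011
```

move_arm:
  rows:
    - [0.04,0,0,0.0015,0,0,0]
    - [0.04,0,0,0.001,0,0,0]
    - [0.04,0,0,0,0,0,0]

```text
time: 25.02
eef_pos: [601.9, 303.1, 16.2]
ee_rot: [-3.095, 0.536, -0.002]
force: [0.3, -0.0, -1.1]
finger_gap: 50.1
```

move_arm:
  rows:
    - [0.04,0,0,0.001,0,0,0]
    - [0.04,0,0,0.0005,0,0,0]
    - [0.07,0,0,0,0,0,0]
    - [0.07,0,0,0,0,0,0]
    - [0.07,0,0,-0.02,0,0,0]
    - [0.092,0,0,-0.04,0,0,0]
    - [0.092,0,0,-0.03,0,0,0]
    - [0.092,0,0,0,0,0,0]

```text
time: 26.02
eef_pos: [602.3, 303.3, 112.3]
ee_rot: [-3.093, 0.536, -0.006]
force: [-0.5, -0.2, 0.7]
finger_gap: 90.9
```

```bash
python3 -c "
from h import *
tilt();go(452.5,112,-20)"
```

```text
level by turn x -0.003 y -0.004
t 26.02 pos [602.3 303.3 112.3] phi -19.7 gap 90.9 F [-0.5 -0.2  0.7] q6 2.34 -> shift x -76.6 y 230.6 turn 0.006
```

move_arm:
  rows:
    - [0.092,-0.008,0.025,0,0,0,0]
    - [0.092,-0.015,0.044,0,0,0,0]
    - [0.092,-0.016,0.049,0,0,0,0]
    - [0.092,-0.015,0.044,0,0,0,0]
    - [0.092,-0.012,0.036,0,0,0,0]
    - [0.092,-0.007,0.02,0,0,0,0]
    - [0.092,-0.002,0.006,0.02,0,0,0]
    - [0.092,0,0,0.02,0,0,0]
    - [0.092,0,0,0,0,0,0]

```text
time: 27.15
eef_pos: [450.5, 112.7, 66.8]
ee_rot: [-3.094, 0.535, -0.004]
force: [0.3, 0.1, 0.5]
finger_gap: 91.8
```

Run:
```python
from h import *
tilt();go(452.5,112,-20)
st,p,d=snap("top"); C=cloud("top",st,d);Z=C[...,2]
st,p,d=snap("wrist"); C=cloud("wrist",st,d);Z=C[...,2]
m=(Z>9)&(Z<30)&(np.hypot(C[...,0]-452,C[...,1]-111)<44)
q=C[m]; print(m.sum(),np.percentile(q,[.2,99.8],axis=0).round(1))
```

```text
level by turn x -0.002 y -0.002
t 27.15 pos [450.5 112.7  66.8] phi -19.6 gap 91.8 F [0.3 0.1 0.5] q6 2.10 -> shift x 2.1 y -0.0 turn 0.006
6381 [[419.1  79.4   9.6]
 [485.3 145.   19.1]]
```

Round tile centre (452,112), as expected. Going down and gripping.

move_arm:
  rows:
    - [0.092,0.002,0,0.018,0,0,0]
    - [0.092,0,0,0.018,0,0,0]
    - [0.092,0,0,0.01,0,0,0]
    - [0.092,0,0,0.005,0,0,0]
    - [0.092,0,0,0,0,0,0]

```text
time: 27.88
eef_pos: [453.9, 112.7, 13.9]
ee_rot: [-3.094, 0.534, -0.007]
force: [0.0, -0.4, -0.4]
finger_gap: 92.0
```

```bash
python3 -c "
from h import *
tilt();go(452.2,112.2,-20)"
```

```text
level by turn x -0.003 y -0.004
t 27.88 pos [453.9 112.7  13.9] phi -19.6 gap 92.0 F [ 0.  -0.4 -0.4] q6 2.10 -> shift x -1.4 y 1.1 turn 0.007
```

move_arm:
  rows:
    - [0.092,-0.0014,0.001,0.004,-0.003,-0.004,0]
    - [0.092,0,0,0.001,0,0,0]
    - [0.075,0,0,0,0,0,0]
    - [0.058,0,0,0,0,0,0]
    - [0.058,0,0,0,0,0,0]
    - [0.058,0,0,0,0,0,0]
    - [0.058,0,0,0,0,0,0]
  grip_force: 22

```text
time: 28.75
eef_pos: [452.9, 112.3, 9.8]
ee_rot: [-3.095, 0.534, -0.002]
force: [0.9, 0.4, -1.3]
finger_gap: 67.2
```

```bash
python3 -c "
from h import *
tilt();go(641,146,-20)"
```

```text
level by turn x -0.001 y -0.001
t 28.75 pos [452.9 112.3   9.8] phi -19.6 gap 67.2 F [ 0.9  0.4 -1.3] q6 2.10 -> shift x 166.0 y -94.8 turn 0.007
```

move_arm:
  rows:
    - [0.058,0,0,-0.02,0,0,0]
    - [0.058,0,0,-0.03,0,0,0]
    - [0.058,0.025,-0.014,-0.005,0,0,0]
    - [0.058,0.037,-0.021,0,0,0,0]
    - [0.058,0.038,-0.022,0,0,0,0]
    - [0.058,0.034,-0.019,0,0,0,0]
    - [0.058,0.02,-0.012,0,0,0,0]
    - [0.058,0.01,-0.006,0,0,0,0]
    - [0.058,0,0,0,0,0,0]
    - [0.058,0,0,0,0,0,0]

```text
time: 30.0
eef_pos: [642.8, 146.6, 64.9]
ee_rot: [3.095, -0.534, -0.001]
force: [0.0, 0.0, -1.4]
finger_gap: 67.5
```

Run:
```python
from h import *
tilt();go(641,146,-20)
st,p,d=snap("wrist"); save(p,"w9.png",.8)
```

```text
level by turn x 0.001 y 0.001
t 30.00 pos [642.8 146.6  64.9] phi -19.6 gap 67.5 F [ 0.   0.  -1.4] q6 2.10 -> shift x -1.5 y 1.2 turn 0.007
```

View pics/w9.png

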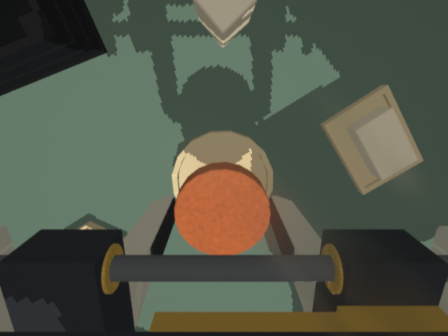

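The round tile is held level over its setter. Lowering.

move_arm:
  rows:
    - [0.058,-0.0015,0.0012,0.018,0,0,0]
    - [0.058,0,0,0.014,0,0,0]
    - [0.058,0,0,0.007,0,0,0]
    - [0.058,0,0,0.003,0,0,0]
    - [0.058,0,0,0,0,0,0]

```text
time: 30.68
eef_pos: [639.3, 145.7, 19.6]
ee_rot: [3.095, -0.534, -0.003]
force: [0.4, 0.0, -1.3]
finger_gap: 67.6
```

```bash
python3 -c "
from h import *
tilt();go(641,146,-20)"
```

```text
level by turn x 0.001 y 0.001
t 30.68 pos [639.3 145.7  19.6] phi -19.6 gap 67.6 F [ 0.4  0.  -1.3] q6 2.10 -> shift x 1.5 y -0.9 turn 0.007
```

move_arm:
  rows:
    - [0.058,0.0015,-0.0009,0.0025,0,0,0]
    - [0.058,0,0,0.0015,0,0,0]
    - [0.058,0,0,0,0,0,0]
    - [0.058,0,0,0,0,0,0]

```text
time: 31.18
eef_pos: [641.7, 146.2, 16.3]
ee_rot: [3.096, -0.534, -0.0]
force: [0.3, 0.7, -1.6]
finger_gap: 67.1
```

move_arm:
  rows:
    - [0.058,0,0,0.0012,0,0,0]
    - [0.058,0,0,0.0006,0,0,0]
    - [0.058,0,0,0,0,0,0]
    - [0.084,0,0,0,0,0,0]
    - [0.084,0,0,0,0,0,0]
    - [0.084,0,0,-0.02,0,0,0]
    - [0.084,0,0,-0.04,0,0,0]
    - [0.084,0,0,-0.04,0,0,0]
    - [0.084,0,0,0,0,0,0]

```text
time: 32.3
eef_pos: [642.3, 146.3, 122.8]
ee_rot: [-3.095, 0.534, -0.004]
force: [-0.0, -0.2, 0.2]
finger_gap: 84.0
```

Moving clear for the final check.

move_arm:
  rows:
    - [0.084,-0.025,0.014,-0.02,0,0,0]
    - [0.084,-0.037,0.021,-0.02,0,0,0]
    - [0.084,-0.038,0.022,-0.02,0,0,0]
    - [0.084,-0.034,0.019,-0.02,0,0,0]
    - [0.084,-0.02,0.012,0,0,0,0]
    - [0.084,-0.01,0.006,0,0,0,0]
    - [0.084,0,0,0,0,0,0]
    - [0.084,0,0,0,0,0,0]

```text
time: 33.3
eef_pos: [450.6, 111.7, 206.5]
ee_rot: [-3.094, 0.534, -0.007]
force: [-0.6, -0.7, -0.1]
finger_gap: 83.8
```

Run:
```python
from h import *
st,p,d=snap("top"); C=cloud("top",st,d);Z=C[...,2]
for n,x,y in(("sq",579,-296),("round",641,146),("hex",602,303),("obl",631,4.5),("disc",625,-146)):
    m=(Z>14)&(Z<35)&(np.hypot(C[...,0]-x,C[...,1]-y)<50)
    if m.sum()>50: print(n,x,y,np.percentile(Z[m],[5,50,95]).round(),desc(rays("top",st,blob(m,np.argwhere(m)[:,::-1].mean(0)),23)))
save(p[120:225,110:450],"t3.png",2.3)
```

```text
sq 579 -296 [20. 23. 26.] cent 577 -296 rect 577 -295  66x66 ang 73.5 area 4245
round 641 146 [21. 23. 26.] cent 642 144 rect 645 143  68x56 ang 72.1 area 3151
hex 602 303 [20. 23. 25.] cent 607 303 rect 609 303  36x58 ang 9.7 area 1634
obl 631 4.5 [20. 23. 26.] cent 629 2 rect 629 2  55x34 ang 14.9 area 1833
disc 625 -146 [19. 23. 26.] cent 622 -148 rect 622 -148  29x29 ang 23.7 area 657
```

View pics/t3.png

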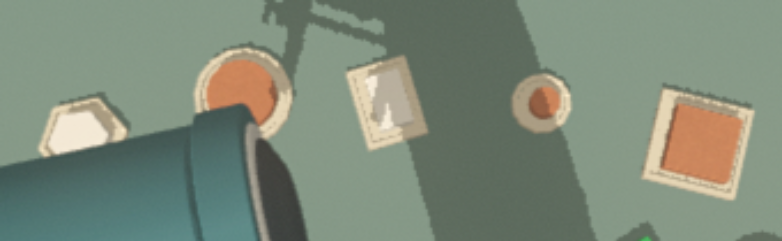

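All five tiles show inside their rims, with tops at 23 mm (5 + 18). The arm hides part of the hex and round tiles, but their visible parts agree. Handing in.

```bash
python3 -c "
from cell import ticket
print(ticket.sign_off())"
```

```text
the job is handed in; nothing more can be done
None
```

All five tiles are in the setters of their own shape and size, and I handed the job in at about 33 s of the 136 s allowed. I took them in this order: small disc, oblong, square, hexagon, large round. The green and brown oblongs, the blue disc and the grey peg were left alone.

- **Fit:** in the last top view every tile top measured 23 mm, which is a tile lying flat on its setter's 5 mm floor. The square, oblong and disc came out within about 4 mm of their setter centres, against 8 mm of clearance.
- **Not fully seen:** the arm hid part of the hexagon and part of the large round tile in that view. Their centres come from where I released them, and the parts in sight agree.
- **Handling:** no tile tipped, and the force readings after each move stayed under about 3 N.

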